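Probe in the well, block-heater lid held at its balance point

ROBOT

A 7-joint arm with a two-finger parallel gripper is mounted at the origin on the work surface. World frame = base frame: x ahead of the robot, y to its left, z up, the work surface at z = 0. Lengths are in m, angles in rad, forces in N, time in s.
With the tool pointing down it reaches from about 0.35 to 0.9 m from the base axis. Payload 8.1 kg.
Tool frame: the origin (TCP) lies at the centre of the arm's flange, where the gripper is bolted on; the fingertips stand 178 mm ahead of it and the grasp point (between the pads) lies 159 mm ahead of it; x points along the fingers, z is the direction in which the jaws open and shut, and the axes are right-handed (so a half turn about x gives the same grasp; the last joint's range is limited). The gripper opens to 92 mm and grips with 3 to 60 N. Pads are 19 mm wide; open, the fingers measure 130 mm over their backs; the gripper's body (75 mm by 190 mm) begins 47 mm behind the grasp point.
Start: joints at [-1.254, 0.434, 0.025, 1.573, -0.012, 1.134, -0.075], TCP at [0.255, 0.571, 0.405] pointing down, gripper open.
Joint ranges: [-2.62, 2.62], [-0.44, 2.09], [-1.27, 1.32], [0.08, 2.57], [-1.32, 4.46], [0.12, 2], [-2.74, 2.74]. Speed limits (rad/s): [2.22, 2.22, 3.01, 3.01, 3.14, 3.14, 3.14].

INTERFACE

Orientations are given as a rotation vector (axis times angle).
In Python, from cell import arm, get_image, search_frame, pinpoint gives the robot as it stands.
- The arm moves only by the tool arm_command, never from a script. Its argument "motion" is a list of rows, each a list of 7 numbers: the finger opening in mm, from 0 to 91.8, then the shift along the tool's x, y, z in mm, then the turn, a rotation vector about the tool's x, y, z in degrees. In form: [[fingers, x, y, z, ax, ay, az], ...]. A call has 1 to 5 rows; each row shifts and turns the commanded pose from where the row before left it, along the tool's axes as they then stand; what a row does not reach is not made up. A row lasts 1/8 s, in which the tool goes at most 62.5 mm and 10.7 degrees, less where a joint would pass 70% of its speed; a pose out of reach is approached as far as the arm can. A call with a gripper value outside its range is refused whole. The fingers move at their own pace and stop on an object; "newtons" is the grip in N (left out, the last holds). Time passes only in rows, so rows that do not move let the fingers close. It gives the time, the measured TCP pose, the force and the opening at its end, in the units of the state.
- arm.observe(): the state, without advancing time (a new reading comes with each control period).
- get_image(name): name is "scene" or "top" or "wrist"; returns a dict with "frame" (480x640x3 uint8, red, green, blue), "range_z" (480x640 float32, m along the optical axis (not along the pixel's ray), 0 where there is no reading), "K" (3x3 intrinsics, pixels), "origin" and "rotation" of the camera in the world; the wrist camera has in their place "tool_from_camera" (4x4, takes a point from camera to tool coordinates, whose origin is the TCP and whose axes are the tool frame's). Camera axes: x right, y down, z forward; pixel columns grow to the right and rows downward; lengths in m; the calibration is good to about 2 mm. The wrist camera is an equidistant fisheye: a pixel r from the principal point sees the ray r / f radians off the axis. A picture is of the moment at which its call begins: read the wrist's pose just before it.
- arm.sign_off(): hands the job in, once; it reports no verdict.
Trained networks look in the newest picture that a camera, given by its name, has taken for a name from the list of things; names that differ only in an ending like _2 or _b are one class to them, and where a whole thing is asked for, a point or a joint stands for the part that bears it (a point fixed in the world has none). Each returns a list of dicts, best first, with "p" (0 to 1); they miss things now and then, are a little off and sometimes report something else, mostly with a low value. They report only what shows in the picture. A call takes as long as a camera call. They do not tell look-alikes from the thing itself.
- search_frame(camera, target): "point" ([x, y, z] in m, in world coordinates, good to about 4 mm: the middle of the surface that is visible of it).
- pinpoint(camera, target): "point" ([x, y, z] in m, in world coordinates, good to about 4 mm: a listed point, or the origin of a listed thing).
The state is a dict: "clock": time; "joints": joint angles; "dq": joint speeds; "joint_efforts": joint torques, N m; "position": TCP position; "ee_rot": TCP orientation; "force": force on the tool from outside, world axes, zero at the start; "ft_torque": the same for the moment, N m; "width": opening from 0.0 (shut) to 1.0 (fully open).
Only numpy, scipy, OpenCV 4.12 (cv2) and the standard library are available. Lean on these libraries where they do the work, as an engineer would, in place of code of your own. Each camera call takes 0.05 s, during which the arm holds its last target. There are 200 camera calls.

TASK

Get the block heater ready for a colleague to load: take the temperature probe from its sloping rest and stand it upright, tip down and all the way in, in the round well on the heater's side, and let go of it. Then take the heater's lid by its handle bar, swing it up to its balance point, where it would fall neither shut nor backwards, and finish while still holding it there. Do not let the lid go over backwards, and leave the jug, beaker, dish, bottle and jar standing where they are.

Things in the scene. Friction and masses are not known exactly. Their poses are not given: they have to be found in the camera images.
- probe_center (a point): The temperature probe, half-way along it: a steel stem 10 mm in diameter and 110 mm long, then a black round grip 18 mm in diameter and 60 mm long; 170 mm in all, about 70 g. Its z axis runs along it from tip to grip: the tip is 85 mm back along -z, the middle of the grip 55 mm on along +z. It starts in a rest, leaning 35 degrees from vertical, tip low.
- probe_tip (a point): The tip (lower end) of the probe's stem, on its axis.
- probe: The probe as a whole; its origin is the tip, axes as for probe_center.
- rest: The fixed probe rest, on either side of the heater: base 130 x 80 x 12 mm with a white sloping channel 22 mm wide, top 115 mm above the bench, that holds the lower 100 mm of the stem; the grip sticks out free above. The channel is open upwards: the probe lifts straight up. Origin under the base's middle; x axis: horizontal direction in which the probe leans (top end).
- well_mouth (a point): Centre of the mouth of the well: a fixed upright round aluminium cup on the heater's side (towards the heater's +y), inner diameter 22 mm, outer 32 mm, 75 mm deep, mouth 90 mm above the bench. Its axes are the heater's: z up, x from the heater's front towards its hinge.
- lid_hinge (a point): Middle of the lid's hinge line, fixed on the heater, 92 mm above the bench. Axes as the heater's: x from the front (handle side) to the back, y along the hinge line, z up. The heater is a fixed white box 200 (x) x 170 (y) x 88 mm; its front is 135 mm in front of the hinge.
- lid_bar (a point): Middle of the lid's handle bar: steel, 10 mm in diameter, 100 mm long, parallel to the hinge, in a U standing out from the lid's front with a free gap of 37 mm between bar and lid. Lid shut, it lies 167 mm in front of the hinge line and 16 mm above it; it turns with the lid. The lid is a grey hood 120 x 156 x 42 mm, about 0.35 kg.
- lid (a joint): Angle of the lid in rad: 0 shut, growing as the front goes up and back, 2.3 fallen fully back. The hinge is nearly frictionless: below the balance point, which is at 1.21 rad (the deep hood's weight is then right above the hinge), the lid falls shut, beyond it it falls backwards.
- jug: Bystander, leave alone: a white plastic jug, 96 mm across, 115 mm tall, with a handle. Origin at the centre of its underside.
- beaker: Bystander, leave alone: a glass beaker, 66 mm across, 85 mm tall. Origin at the centre of its underside.
- dish: Bystander, leave alone: a white ceramic dish, 90 mm across, 28 mm tall. Origin at the centre of its underside.
- soap: Bystander, leave alone: an amber bottle with a black cap, 64 mm across, 170 mm tall. Origin at the centre of its underside.
- jar: Bystander, leave alone: a white jar with a red cap, 84 mm across, 160 mm tall. Origin at the centre of its underside.
Mind the look-alikes: they are no part of the job. Leave any green or purple look-alike of the probe alone.

How it is judged:
By the outcome, as a careful person would: the job done as asked, in the order asked, and still so for the second after the job is handed in, while the arm keeps its last pose, push and grip.
It also fails if it takes over 66 s, if anything falls off the work surface, if the arm or the gripper's body presses on something with over 40 N, if the wrist force passes 120 N, or if a joint passes its speed limit or range.

## Working session

There is one attempt and no reset: what is moved stays moved. The work goes in short steps, Python scripts to look and compute and a tool call to move; the robot and the scene stay as the last step left them, time stands still between calls to the robot, and variables do not carry over. Pictures are saved under pics/ and viewed, about 8 in all and at most 12, crops included, and the job is handed in when it is done.

Besides the shell and the picture viewer there is one more tool, called after "Call:" as name(argument=value, ...) on one line, values as JSON. arm_command: Moves the arm, as the interface text tells. Its arguments: {"type":"object","properties":{"motion":{"type":"array"},"newtons":{"type":"number"}},"required":["motion"]}

```bash
ls; mkdir -p pics; python3 - <<'E'
from cell import arm,get_image,search_frame,pinpoint
import cv2,numpy as np
s=arm.observe();print(s)
for c in("scene","top"):
    d=get_image(c);cv2.imwrite(f"pics/{c}1.png",d["frame"][...,::-1])
    print(c,np.round(d["origin"],3),np.round(d["rotation"],3).tolist(),d["K"].tolist())
    for t in("probe_center","probe_tip","rest","well_mouth","lid_hinge","lid_bar","jug","beaker","dish","soap","jar"):
        print(t,[(np.round(r["point"],3).tolist(),round(r["p"],2)) for r in pinpoint(c,t)[:3]])
    print(pinpoint(c,"lid")[:1])
E
```

```text
pics
{'clock': 0.0, 'joints': array([-1.25359355,  0.43523324,  0.02497611,  1.57410738, -0.01159068,
        1.13398837, -0.07511265]), 'dq': array([-1.63939973e-03, -7.53683408e-05,  4.65736595e-05, -1.76308183e-03,
        2.98819726e-04, -5.11156716e-04, -1.88991480e-04]), 'joint_efforts': array([ 6.50069087e-04, -6.67854667e+01,  9.85529982e-01, -3.14467943e+01,
       -6.03740662e-02,  4.27771476e-02,  2.06618838e-04]), 'position': array([0.25467493, 0.57050357, 0.40393443]), 'ee_rot': array([-0.89557136,  1.38034444,  0.89394119]), 'force': array([-0.54101881,  0.44501347, -0.37740869]), 'ft_torque': array([-0.05879045, -0.02019765,  0.01615029]), 'width': 0.9954083718723046}
scene [1.535 0.108 0.7  ] [-1.624, -1.59, 0.866] [[462.8136947985503, 0.0, 327.3315075829451], [0.0, 462.8136947985503, 238.75134719454098], [0.0, 0.0, 1.0]]
probe_center [([0.329, 0.381, 0.007], 0.67), ([0.536, 0.475, 0.006], 0.63), ([0.524, 0.289, 0.097], 0.58)]
probe_tip [([0.539, 0.392, 0.006], 0.73), ([0.357, 0.456, 0.004], 0.61), ([0.388, 0.641, 0.005], 0.57)]
rest [([0.527, 0.288, -0.005], 0.79), ([0.655, 0.016, 0.094], 0.49)]
well_mouth [([0.579, 0.117, 0.088], 0.86)]
lid_hinge [([0.659, 0.016, 0.091], 0.64)]
lid_bar [([0.491, -0.005, 0.108], 0.76)]
jug [([0.498, -0.303, -0.004], 0.92)]
beaker [([0.377, -0.171, 0.001], 0.93)]
dish [([0.382, 0.154, -0.007], 0.77)]
soap [([0.729, 0.25, -0.002], 0.83)]
jar [([0.757, -0.232, 0.0], 0.59), ([0.378, 0.154, -0.005], 0.31)]Traceback (most recent call last):
  File "<stdin>", line 9, in <module>
ValueError: it knows: beaker, dish, jar, jug, lid_bar, lid_hinge, probe, probe_center, probe_tip, rest, soap, well_mouth
```

```bash
python3 - <<'E'
from cell import arm,get_image,search_frame,pinpoint
import cv2,numpy as np
a=cv2.imread("pics/scene1.png")
d=get_image("top");b=d["frame"][...,::-1].copy();cv2.imwrite("pics/top1.png",b)
c=np.hstack([cv2.resize(a,(400,300)),cv2.resize(b,(400,300))])
cv2.imwrite("pics/both.png",cv2.resize(a,(800,600)))
c="top"
print(c,np.round(d["origin"],3),np.round(d["rotation"],3).tolist(),d["K"].tolist())
for t in("probe_center","probe_tip","probe","rest","well_mouth","lid_hinge","lid_bar","jug","beaker","dish","soap","jar"):
        print(t,[(np.round(r["point"],3).tolist(),round(r["p"],2)) for r in pinpoint(c,t)[:3]])
E
```

```text
top [0.365 0.154 1.122] [-2.164, 2.11, -0.164] [[463.61907613558304, 0.0, 327.58276952281716], [0.0, 463.61907613558304, 243.28532831943218], [0.0, 0.0, 1.0]]
probe_center [([0.317, 0.604, 0.008], 0.88), ([0.53, 0.285, 0.098], 0.74), ([0.535, 0.478, 0.006], 0.74)]
probe_tip [([0.482, 0.302, 0.028], 0.87), ([0.544, 0.394, 0.002], 0.74), ([0.398, 0.64, 0.007], 0.65)]
probe [([0.394, 0.639, 0.006], 0.93), ([0.361, 0.456, 0.003], 0.91), ([0.481, 0.3, 0.027], 0.77)]
rest [([0.524, 0.291, 0.004], 0.74)]
well_mouth [([0.581, 0.118, 0.092], 0.69)]
lid_hinge [([0.658, 0.012, 0.091], 0.69), ([0.759, -0.227, -0.003], 0.57)]
lid_bar [([0.495, -0.009, 0.11], 0.88)]
jug []
beaker [([0.38, -0.171, 0.002], 0.8), ([0.495, -0.305, -0.003], 0.31)]
dish [([0.378, 0.156, 0.0], 0.95)]
soap [([0.727, 0.242, 0.006], 0.61)]
jar [([0.759, -0.227, -0.004], 0.74), ([0.48, 0.302, 0.026], 0.55), ([0.58, 0.12, 0.091], 0.5)]
```

View pics/scene1.png

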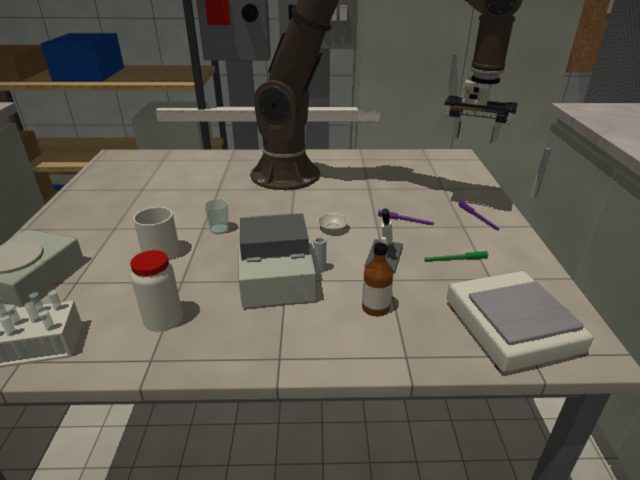

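View pics/top1.png

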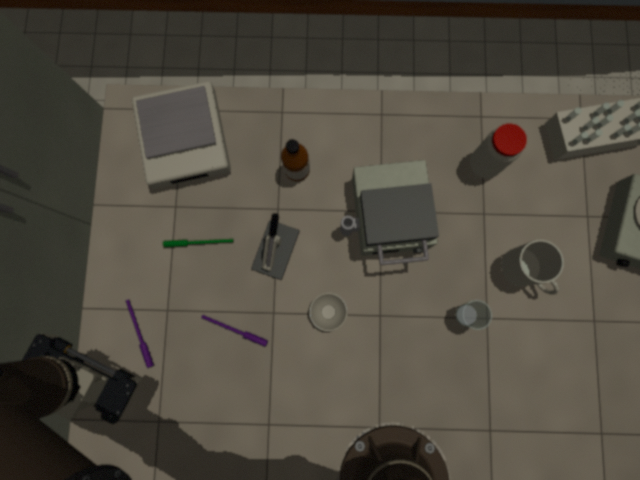

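The pictures show the real probe in the rest, with its grip at top px (273,223). The well is at (348,222), the lid bar at (404,258) and the soap bottle at (294,155). The green and purple look-alikes lie flat on the bench. Both cameras agree to within about 6 mm. I'll grip the probe along its axis, from above.

```bash
cat > h.py <<'E'
import numpy as np,cv2
from scipy.spatial.transform import Rotation as Ro
from cell import arm,get_image,search_frame,pinpoint
np.set_printoptions(suppress=True,precision=4)
def pose(): 
    s=arm.observe(); return np.array(s["position"]),Ro.from_rotvec(s["ee_rot"])
def mk(x,z):
    x=np.array(x,float);x/=np.linalg.norm(x);z=np.array(z,float);z-=x*(x@z);z/=np.linalg.norm(z)
    return Ro.from_matrix(np.c_[x,np.cross(z,x),z])
def rows(gp,R,n=5,back=0.,P=None):
    """n equal rows bringing the grasp point to gp (minus back along tool x) with rotation R"""
    p,R0=P or pose(); t=np.array(gp)-R.as_matrix()[:,0]*(.159+back)
    rv=(R0.inv()*R).as_rotvec(degrees=True)/n; dp=(t-p)/n
    out=[]
    for i in range(n): out.append(np.r_[(R0*Ro.from_rotvec(rv*i,degrees=True)).inv().apply(dp)*1000,rv])
    print("target",t,"dist",np.linalg.norm(t-p)*1000,"turn",np.linalg.norm(rv)*n); print(np.round(out,1).tolist())
    return t,R
def near(v,R0): # z sign nearest to the present
    v=np.array(v,float); return v if R0.as_matrix()[:,2]@v>0 else -v
E
python3 - <<'E'
from h import *
p,R=pose();print(R.as_matrix())
c=np.array([.528,.287,.0975]);a=np.array([.549,-.164,.819])
z=near([.286,.958,0],R);print(z)
rows(c+.065*a,mk(-a,z),10,.1)
E
```

```text
[[ 0.     -0.9131  0.4077]
 [ 0.0001  0.4077  0.9131]
 [-1.      0.      0.0001]]
[0.286 0.958 0.   ]
target [0.7059 0.2338 0.363 ] dist 564.6568993226801 turn 35.7329245546105
[[4.2, -54.9, -12.4, -0.7, 0.2, 3.5], [0.9, -54.9, -13.1, -0.7, 0.2, 3.5], [-2.4, -54.7, -13.7, -0.7, 0.2, 3.5], [-5.7, -54.3, -14.4, -0.7, 0.2, 3.5], [-8.9, -53.7, -15.2, -0.7, 0.2, 3.5], [-12.1, -52.8, -15.9, -0.7, 0.2, 3.5], [-15.2, -51.8, -16.6, -0.7, 0.2, 3.5], [-18.3, -50.6, -17.3, -0.7, 0.2, 3.5], [-21.2, -49.1, -18.0, -0.7, 0.2, 3.5], [-24.1, -47.5, -18.7, -0.7, 0.2, 3.5]]
```

Call:
arm_command(motion=[[91,4,-55,-12.4,-0.7,0.2,3.6],[91,1,-55,-13,-0.7,0.2,3.6],[91,-2.4,-54.7,-13.7,-0.7,0.2,3.6],[91,-5.7,-54.3,-14.4,-0.7,0.2,3.5],[91,-8.9,-53.7,-15.2,-0.7,0.2,3.5]], newtons=20)

```text
clock: 1.88
position: [0.4817, 0.4009, 0.383]
ee_rot: [-0.744, 1.538, 1.174]
force: [0.2, 1.4, 0.6]
width: 0.989
```

Call:
arm_command(motion=[[91,-12,-52.8,-15.9,-0.7,0.2,3.5],[91,-15.2,-51.8,-16.6,-0.7,0.2,3.5],[91,-18.3,-50.6,-17.3,-0.7,0.2,3.5],[91,-21.2,-49.1,-18,-0.7,0.2,3.5],[91,-24,-47.5,-18.7,-0.7,0.2,3.5]])

```text
clock: 2.5
position: [0.7065, 0.2318, 0.36]
ee_rot: [-0.573, 1.678, 1.446]
force: [0.2, 1.0, 0.1]
width: 0.989
```

Call:
arm_command(motion=[[91,0,0,0,0,0,0],[91,0,0,0,0,0,0]])

```text
clock: 2.75
position: [0.7052, 0.2332, 0.3593]
ee_rot: [-0.573, 1.678, 1.445]
force: [-0.9, 0.2, 1.0]
width: 0.993
```

```bash
python3 - <<'E'
from h import *
p,R=pose();print(p,R.as_matrix()[:,0],arm.observe()["joints"])
d=get_image("wrist");cv2.imwrite("pics/w1.png",d["frame"][...,::-1])
for cam in("wrist","top","scene"):
  if cam!="wrist": get_image(cam)
  for t in("probe_center","probe_tip","probe","rest","well_mouth","lid_bar","lid_hinge"):
    print(cam,t,[(np.round(r["point"],3).tolist(),round(r["p"],2)) for r in pinpoint(cam,t)[:3]])
E
```

```text
[0.7052 0.2332 0.3593] [-0.5528  0.1717 -0.8154] [-0.3113  0.8619  0.0131  0.9906 -0.3536  1.8049  0.9857]
wrist probe_center [([0.534, 0.48, 0.008], 0.76), ([0.331, 0.379, 0.006], 0.66), ([0.525, 0.286, 0.1], 0.61)]
wrist probe_tip [([0.544, 0.389, 0.003], 0.93), ([0.484, 0.305, 0.028], 0.91), ([0.394, 0.64, 0.005], 0.86)]
wrist probe [([0.358, 0.461, 0.006], 0.95), ([0.473, 0.308, 0.029], 0.72), ([0.542, 0.39, 0.006], 0.72)]
wrist rest [([0.52, 0.287, 0.002], 0.76)]
wrist well_mouth [([0.518, 0.287, 0.006], 0.43)]
wrist lid_bar [([0.492, -0.002, 0.111], 0.9)]
wrist lid_hinge []
top probe_center [([0.317, 0.602, 0.007], 0.95), ([0.483, 0.3, 0.027], 0.73), ([0.331, 0.38, 0.008], 0.7)]
top probe_tip [([0.481, 0.303, 0.028], 0.89), ([0.545, 0.397, 0.004], 0.83), ([0.361, 0.46, 0.008], 0.65)]
top probe [([0.394, 0.638, 0.005], 0.91), ([0.544, 0.391, 0.008], 0.73), ([0.481, 0.301, 0.029], 0.7)]
top rest [([0.522, 0.292, 0.003], 0.69)]
top well_mouth []
top lid_bar [([0.655, 0.013, 0.093], 0.32)]
top lid_hinge [([0.656, 0.014, 0.093], 0.84)]
scene probe_center [([0.316, 0.606, 0.011], 0.74), ([0.329, 0.379, 0.009], 0.68), ([0.538, 0.474, 0.008], 0.59)]
scene probe_tip [([0.39, 0.637, 0.002], 0.69), ([0.354, 0.458, 0.005], 0.64)]
scene probe [([0.391, 0.638, 0.006], 0.76), ([0.357, 0.462, 0.01], 0.64)]
scene rest [([0.526, 0.285, 0.0], 0.71)]
scene well_mouth [([0.581, 0.116, 0.088], 0.82), ([0.526, 0.288, 0.099], 0.44), ([0.499, -0.304, -0.002], 0.4)]
scene lid_bar [([0.491, -0.007, 0.107], 0.63)]
scene lid_hinge [([0.656, 0.012, 0.094], 0.79), ([0.375, -0.171, 0.002], 0.45)]
```

View pics/w1.png

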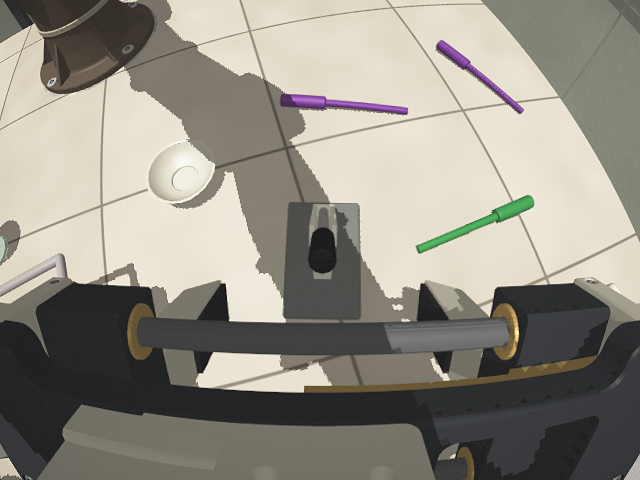

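The wrist view shows the grip centred between the jaws at about (322,250), with the stem in the channel. I'll measure the grip from the wrist depth.

```bash
cat >> h.py <<'E'
def cloud():
    p,R=pose(); d=get_image("wrist"); K=d["K"]; T=d["tool_from_camera"]
    v,u=np.mgrid[:480,:640]; dx=u-K[0,2]; dy=v-K[1,2]; r=np.hypot(dx,dy)+1e-9
    th=r/K[0,0]; s=np.tan(th)/r; Z=d["range_z"]
    X=np.stack([dx*s*Z,dy*s*Z,Z],-1)@T[:3,:3].T+T[:3,3]
    return R.apply(X.reshape(-1,3)).reshape(X.shape)+p,d
E
python3 - <<'E'
from h import *
W,d=cloud();f=d["frame"].astype(int)
c=np.array([.5265,.2865,.0985]);a=np.array([.549,-.175,.819]);a/=np.linalg.norm(a)
m=(f.max(2)<60)&(np.linalg.norm(W-(c+.055*a),axis=-1)<.045)&(d["range_z"]>0)
q=W[m];print(m.sum(),np.argwhere(m).mean(0))
from scipy.optimize import least_squares
def res(x):
    ax=np.array([x[2],x[3],.819]);ax/=np.linalg.norm(ax);o=np.array([x[0],x[1],.1435]);w=q-o
    t=w@ax; return np.linalg.norm(w-np.outer(t,ax),axis=1)-.009
t=(q-c)@a;print("t",t.min(),t.max())
k=t<.080;q=q[k]
s=least_squares(res,[*(c+.055*a)[:2],a[0],a[1]],loss="soft_l1",f_scale=.001);print(s.x,c+.055*a,a,np.sqrt(np.mean(res(s.x)**2)))
E
```

```text
1021 [250.8923 322.4398]
t 0.02726877470166085 0.08589144943706897
[ 0.5582  0.2784  0.5406 -0.173 ] [0.5567 0.2769 0.1435] [ 0.5482 -0.1748  0.8179] 0.0002757805080549379
```

```bash
python3 - <<'E'
from h import *
a=np.array([.5406,-.173,.819]);a/=np.linalg.norm(a)
g=np.array([.5582,.2784,.1435])+.011*a
p,R=pose();z=near([a[1],-a[0],0],R)
P=rows(g,mk(-a,z),2,.095);rows(g,mk(-a,z),5,0,P)
E
```

```text
target [0.702  0.2324 0.3613] dist 3.561631586226893 turn 1.0669552959141786
[[0.3, 1.6, -0.8, 0.4, -0.1, -0.3], [0.3, 1.6, -0.8, 0.4, -0.1, -0.3]]
target [0.6504 0.2489 0.2832] dist 95.00000000000004 turn 0.0
[[19.0, 0.0, 0.0, 0.0, 0.0, 0.0], [19.0, 0.0, 0.0, 0.0, 0.0, 0.0], [19.0, 0.0, 0.0, 0.0, 0.0, 0.0], [19.0, 0.0, 0.0, 0.0, 0.0, 0.0], [19.0, 0.0, 0.0, 0.0, 0.0, 0.0]]
```

Call:
arm_command(motion=[[70,0.3,1.6,-0.8,0.4,-0.1,-0.3],[60,0.3,1.6,-0.8,0.4,-0.1,-0.3],[50,30,0,0,0,0,0],[50,30,0,0,0,0,0],[50,25,0,0,0,0,0]])

```text
clock: 4.62
position: [0.6549, 0.2472, 0.2908]
ee_rot: [-0.572, 1.679, 1.424]
force: [0.2, -1.0, 0.2]
width: 0.553
```

Call:
arm_command(motion=[[50,10,0,0,0,0,0],[50,0,0,0,0,0,0]])

```text
clock: 4.88
position: [0.6502, 0.2488, 0.2833]
ee_rot: [-0.572, 1.679, 1.425]
force: [0.1, -0.6, 0.1]
width: 0.544
```

```bash
python3 - <<'E'
from h import *
a=np.array([.5406,-.173,.819]);a/=np.linalg.norm(a)
g=np.array([.5582,.2784,.1435])+.011*a
p,R=pose();z=near([a[1],-a[0],0],R)
rows(g,mk(-a,z),1)
d=get_image("wrist");cv2.imwrite("pics/w2.png",d["frame"][...,::-1])
E
```

```text
target [0.6504 0.2489 0.2832] dist 0.2700867638140498 turn 0.11935040334345443
[[-0.0, -0.2, 0.2, 0.0, -0.1, -0.0]]
```

View pics/w2.png

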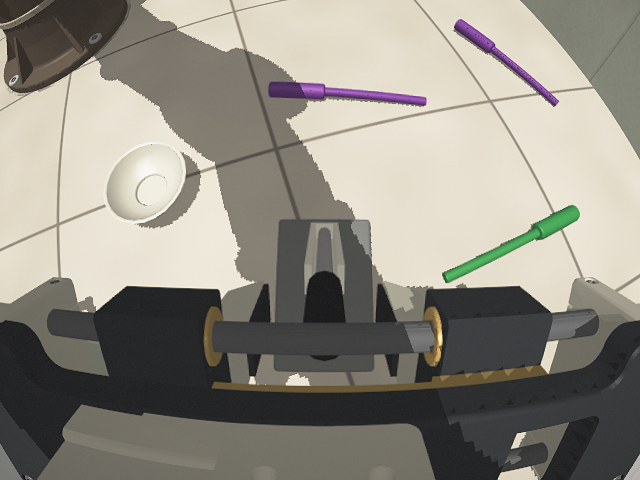

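The grip, at (322,310), sits between the open pads (255 to 390). I'll close and lift straight up.

Call:
arm_command(motion=[[10,0,0,0,0,0,0],[10,0,0,0,0,0,0],[10,0,0,0,0,0,0],[10,0,0,0,0,0,0],[10,0,0,0,0,0,0]], newtons=25)

```text
clock: 5.55
position: [0.6504, 0.2487, 0.2833]
ee_rot: [-0.572, 1.678, 1.424]
force: [0.9, 0.3, 1.3]
width: 0.192
```

Call:
arm_command(motion=[[10,-8,5.6,0,0,0,0],[10,-20,14,0,0,0,0],[10,-28,19.4,0,0,0,0],[10,-28,19.4,0,0,0,0],[10,-28,19.4,0,0,0,0]])

```text
clock: 6.18
position: [0.65, 0.2488, 0.4214]
ee_rot: [-0.572, 1.678, 1.424]
force: [-0.1, 1.1, -0.8]
width: 0.19
```

```bash
python3 - <<'E'
from h import *
s=arm.observe();print(s["position"],s["force"],s["width"])
W=np.array([.5805,.1175,.09])
p,R=pose();z=near([.3,.95,0],R)
# keep grasp; grip above mouth: stem tip 151mm below grasp point -> z .09+.151+.03
rows(W+[0,0,.185],mk([0,0,-1],z),8)
d=get_image("wrist");cv2.imwrite("pics/w3.png",d["frame"][...,::-1])
print([(np.round(r["point"],3).tolist(),round(r["p"],2)) for r in pinpoint("wrist","probe_tip")[:5]])
E
```

```text
[0.65   0.2488 0.4214] [-0.0693  1.1349 -0.8156] 0.1900822389251052
target [0.5805 0.1175 0.434 ] dist 149.0929245742682 turn 34.71222326998445
[[0.6, 3.6, -18.3, -0.0, -0.0, -4.3], [0.3, 3.6, -18.3, -0.0, -0.0, -4.3], [0.0, 3.7, -18.3, -0.0, -0.0, -4.3], [-0.2, 3.7, -18.3, -0.0, -0.0, -4.3], [-0.5, 3.6, -18.3, -0.0, -0.0, -4.3], [-0.8, 3.6, -18.3, -0.0, -0.0, -4.3], [-1.1, 3.5, -18.3, -0.0, -0.0, -4.3], [-1.3, 3.4, -18.3, -0.0, -0.0, -4.3]]
[([0.485, 0.301, 0.166], 0.8), ([0.361, 0.456, 0.006], 0.8), ([0.393, 0.644, 0.006], 0.69)]
```

Call:
arm_command(motion=[[10,0,3.6,-18.3,0,0,-4.3],[10,0,3.6,-18.3,0,0,-4.3],[10,0,3.7,-18.3,0,0,-4.3],[10,-0.2,3.7,-18.3,0,0,-4.3],[10,-0.5,3.6,-18.3,0,0,-4.3]])

```text
clock: 6.9
position: [0.6066, 0.1659, 0.4282]
ee_rot: [-0.839, 1.476, 1.15]
force: [-0.4, -0.2, -0.3]
width: 0.193
```

Call:
arm_command(motion=[[10,-0.8,3.6,-18.3,0,0,-4.3],[10,-1.1,3.5,-18.3,0,0,-4.3],[10,-1.3,3.4,-18.3,0,0,-4.6],[10,0,0,0,0,0,0],[10,0,0,0,0,0,0]])

```text
clock: 7.52
position: [0.5811, 0.118, 0.4331]
ee_rot: [-0.979, 1.341, 0.981]
force: [-0.3, 0.4, -0.9]
width: 0.189
```

```bash
python3 - <<'E'
from h import *
s=arm.observe();p,R=pose();print(p,R.as_matrix(),s["force"],s["width"])
for cam in("wrist","top","scene"):
  d=get_image(cam);cv2.imwrite(f"pics/{cam}4.png",d["frame"][...,::-1])
  for t in("probe_center","probe_tip","probe","well_mouth"):
    print(cam,t,[(np.round(r["point"],3).tolist(),round(r["p"],2)) for r in pinpoint(cam,t)[:5] if .05<r["point"][2]])
a=cv2.imread("pics/wrist4.png");b=cv2.imread("pics/scene4.png")[150:330,230:430]
cv2.imwrite("pics/m4.png",np.hstack([cv2.resize(a,(400,300)),cv2.resize(b,(400,300),interpolation=cv2.INTER_CUBIC)]))
E
```

```text
[0.5811 0.118  0.4331] [[-0.0025 -0.953   0.303 ]
 [-0.      0.303   0.953 ]
 [-1.      0.0024 -0.0008]] [-0.2737  0.354  -0.8597] 0.1890437988762089
wrist probe_center [([0.581, 0.118, 0.206], 0.59)]
wrist probe_tip [([0.581, 0.119, 0.12], 0.88)]
wrist probe [([0.575, 0.122, 0.124], 0.81)]
wrist well_mouth [([0.581, 0.113, 0.092], 0.7)]
top probe_center [([0.581, 0.114, 0.208], 0.54)]
top probe_tip [([0.58, 0.119, 0.119], 0.42), ([0.582, 0.118, 0.119], 0.18)]
top probe [([0.584, 0.12, 0.115], 0.5)]
top well_mouth [([0.579, 0.121, 0.09], 0.56)]
scene probe_center [([0.58, 0.119, 0.208], 0.75)]
scene probe_tip [([0.579, 0.119, 0.12], 0.91)]
scene probe [([0.582, 0.119, 0.122], 0.88)]
scene well_mouth [([0.58, 0.115, 0.087], 0.6), ([0.581, 0.116, 0.207], 0.23)]
```

View pics/m4.png

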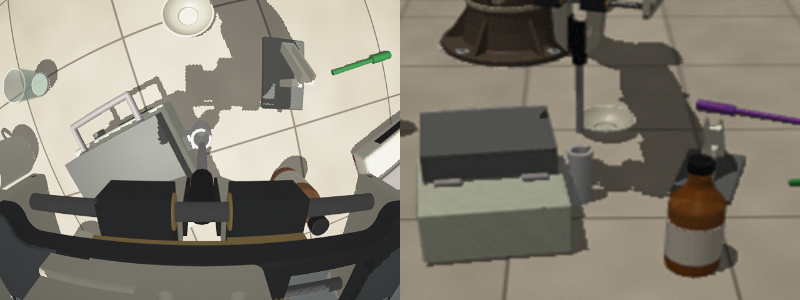

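The probe hangs upright above the well: in the left panel the tip is at about (202,145), just over the bright ring. I'll fit the rim from depth.

```bash
python3 - <<'E'
from h import *
from scipy.optimize import least_squares
W,d=cloud()
def fit(q,r0):
    s=least_squares(lambda x:np.hypot(q[:,0]-x[0],q[:,1]-x[1])-r0,[.58,.117],loss="soft_l1",f_scale=.001);return s.x,len(q)
h=np.hypot(W[...,0]-.58,W[...,1]-.117)
m=(abs(W[...,2]-.09)<.004)&(h<.02);q=W[m];print("wrist rim",fit(q,.0135),q.min(0),q.max(0))
m=(W[...,2]>.03)&(W[...,2]<.08)&(h>.012)&(h<.022);print("wrist outer",fit(W[m],.016))
for lo in(.122,.15,.18): 
    m=(W[...,2]>lo)&(W[...,2]<lo+.03)&(h<.015);print("stem",lo,fit(W[m],.005 if lo<.17 else .005))
for c in("scene","top"):
    d=get_image(c);K=d["K"];v,u=np.mgrid[:480,:640];Z=d["range_z"]
    X=np.stack([(u-K[0,2])/K[0,0]*Z,(v-K[1,2])/K[1,1]*Z,Z],-1);Rm=np.array(d["rotation"]);Rm=Ro.from_rotvec(Rm).as_matrix() if Rm.size==3 else Rm
    X=X@Rm.T+d["origin"];h=np.hypot(X[...,0]-.58,X[...,1]-.117)
    m=(X[...,2]>.02)&(X[...,2]<.08)&(h>.01)&(h<.022);print(c,"outer",fit(X[m],.016))
    m=(X[...,2]>.125)&(X[...,2]<.165)&(h<.015);print(c,"stem",fit(X[m],.005))
E
```

```text
wrist rim (array([0.5777, 0.1177]), 458) [0.562  0.1018 0.086 ] [0.5931 0.1335 0.0923]
wrist outer (array([0.578 , 0.1151]), 401)
stem 0.122 (array([0.5799, 0.1173]), 122)
stem 0.15 (array([0.58  , 0.1173]), 176)
stem 0.18 (array([0.5801, 0.1173]), 224)
scene outer (array([0.578 , 0.1168]), 288)
scene stem (array([0.58  , 0.1182]), 57)
top outer (array([0.5784, 0.117 ]), 76)
top stem (array([0.5803, 0.1167]), 14)
```

Call:
arm_command(motion=[[10,5,2.1,-0.7,0,0,0.1],[10,15,0,0,0,0,0],[10,20,0,0,0,0,0],[10,15,0,0,0,0,0],[10,15,0,0,0,0,0]])

```text
clock: 9.05
position: [0.5786, 0.1172, 0.3619]
ee_rot: [-0.978, 1.342, 0.981]
force: [-1.0, 0.5, -0.6]
width: 0.189
```

Call:
arm_command(motion=[[10,15,0,0,0,0,0],[10,10,0,0,0,0,0],[10,4,0,0,0,0,0],[10,1,0,0,0,0,0],[10,0,0,0,0,0,0]])

```text
clock: 9.68
position: [0.5788, 0.1173, 0.3336]
ee_rot: [-0.979, 1.341, 0.98]
force: [-0.1, -0.2, -0.4]
width: 0.194
```

Call:
arm_command(motion=[[10,1.5,0,0,0,0,0],[10,1.5,0,0,0,0,0],[10,1.5,0,0,0,0,0],[10,1,0,0,0,0,0],[10,0,0,0,0,0,0]])

```text
clock: 10.3
position: [0.5786, 0.1172, 0.3276]
ee_rot: [-0.978, 1.342, 0.981]
force: [-0.5, 0.8, -1.2]
width: 0.191
```

Call:
arm_command(motion=[[10,1,0,0,0,0,0],[10,1,0,0,0,0,0],[10,0,0,0,0,0,0]])

```text
clock: 10.68
position: [0.5788, 0.1172, 0.3261]
ee_rot: [-0.979, 1.341, 0.98]
force: [-0.9, 0.2, 3.9]
width: 0.191
```

Contact with the bottom shows as a force of 3.9 N at about the expected height. One more small press to confirm, then release.

Call:
arm_command(motion=[[10,1,0,0,0,0,0],[10,0,0,0,0,0,0]])

```text
clock: 10.92
position: [0.5791, 0.1172, 0.326]
ee_rot: [-0.979, 1.34, 0.979]
force: [-1.2, -1.1, 12.3]
width: 0.188
```

Call:
arm_command(motion=[[32,0,0,0,0,0,0],[32,0,0,0,0,0,0],[32,0,0,0,0,0,0]])

```text
clock: 11.3
position: [0.5785, 0.1172, 0.3244]
ee_rot: [-0.978, 1.342, 0.981]
force: [-0.7, -0.1, -0.6]
width: 0.347
```

Call:
arm_command(motion=[[32,-10,0,0,0,0,0],[32,-25,0,0,0,0,0],[32,-35,0,0,0,0,0],[40,-40,0,0,0,0,0],[40,0,0,0,0,0,0]])

```text
clock: 11.92
position: [0.5796, 0.1173, 0.4387]
ee_rot: [-0.979, 1.335, 0.978]
force: [-0.2, 0.8, -0.3]
width: 0.43
```

```bash
python3 - <<'E'
from h import *
s=arm.observe();p,R=pose();print(p,s["force"],s["width"])
for cam in("wrist","top","scene"):
  d=get_image(cam);cv2.imwrite(f"pics/{cam}5.png",d["frame"][...,::-1])
  for t in("probe_center","probe_tip","well_mouth","lid_bar","lid_hinge"):
    print(cam,t,[(np.round(r["point"],3).tolist(),round(r["p"],2)) for r in pinpoint(cam,t)[:5] if .04<r["point"][2]])
W,d=cloud();h=np.hypot(W[...,0]-.578,W[...,1]-.117);m=(h<.02)&(W[...,2]>.1)&(W[...,2]<.25);print("probe top z",np.percentile(W[m][:,2],[50,99]))
m=(abs(W[...,2]-.108)<.01)&(abs(W[...,0]-.493)<.03)&(abs(W[...,1]+.005)<.07)
q=W[m];print("bar pts",len(q),q.mean(0))
c=q[:,:2]-q[:,:2].mean(0);u,_,vt=np.linalg.svd(c,full_matrices=False);print(vt[0],np.ptp(c@vt[0]),np.ptp(c@vt[1]),q[:,2].max())
a=cv2.imread("pics/wrist5.png");b=cv2.imread("pics/scene5.png")[150:330,230:430]
cv2.imwrite("pics/m5.png",np.hstack([cv2.resize(a,(400,300)),cv2.resize(b,(400,300),interpolation=cv2.INTER_CUBIC)]))
E
```

```text
[0.5796 0.1173 0.4387] [-0.2363  0.7618 -0.3307] 0.4298841250662917
wrist probe_center [([0.575, 0.117, 0.099], 0.67)]
wrist probe_tip []
wrist well_mouth [([0.582, 0.114, 0.092], 0.89)]
wrist lid_bar [([0.494, -0.004, 0.109], 0.8)]
wrist lid_hinge []
top probe_center [([0.581, 0.118, 0.1], 0.56)]
top probe_tip []
top well_mouth [([0.58, 0.117, 0.094], 0.57)]
top lid_bar []
top lid_hinge []
scene probe_center [([0.576, 0.118, 0.1], 0.83)]
scene probe_tip []
scene well_mouth [([0.58, 0.12, 0.088], 0.6)]
scene lid_bar [([0.49, -0.005, 0.106], 0.66)]
scene lid_hinge [([0.659, 0.017, 0.091], 0.88)]
probe top z [0.1832 0.1861]
bar pts 1909 [0.4974 0.004  0.1117]
[ 0.046  -0.9989] 0.11168910129392844 0.04302747244444401 0.11516313689759156
```

View pics/m5.png

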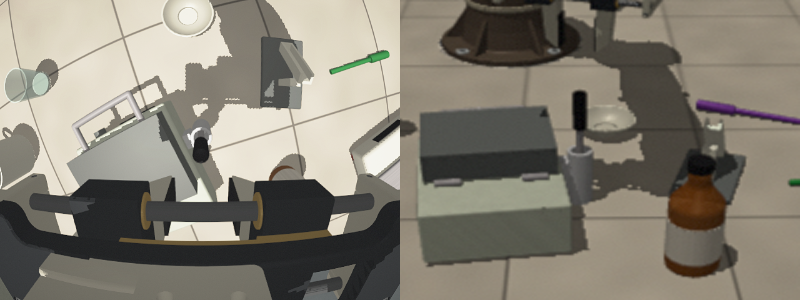

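The probe stands in the well with its top at z 0.186; fully seated would be 0.185. Next is the lid. I'll go to a pre-grasp in front of the bar, tool about 55° below horizontal.

```bash
python3 - <<'E'
from h import *
print(arm.observe()["joints"])
B=np.array([.4922,-.005,.108]);hx=np.array([np.cos(.117),np.sin(.117),0])
t=np.radians(55);x=hx*np.cos(t)-np.array([0,0,np.sin(t)]);z=hx*np.sin(t)+np.array([0,0,np.cos(t)])
p,R=pose();print(R.as_matrix()[:,2]@z)
rows(B,mk(x,z),10,.09)
E
```

```text
[-0.3632  0.3554  0.1006  1.6218 -0.0383  1.1688  1.0087]
0.33737578470363383
target [ 0.3504 -0.0217  0.312 ] dist 294.2535386253009 turn 73.50961314090937
[[12.3, 17.5, -20.2, 6.3, -3.1, -2.0], [10.6, 15.6, -22.6, 6.3, -3.1, -2.0], [8.8, 13.3, -24.7, 6.3, -3.1, -2.0], [7.0, 10.7, -26.5, 6.3, -3.1, -2.0], [5.2, 7.9, -27.9, 6.3, -3.1, -2.0], [3.4, 4.9, -28.8, 6.3, -3.1, -2.0], [1.7, 1.8, -29.3, 6.3, -3.1, -2.0], [0.1, -1.4, -29.4, 6.3, -3.1, -2.0], [-1.4, -4.7, -29.0, 6.3, -3.1, -2.0], [-2.7, -8.0, -28.2, 6.3, -3.1, -2.0]]
```

Call:
arm_command(motion=[[40,6,17.5,-20.2,6.3,-3.1,-2],[40,8,15.6,-22.6,6.3,-3.1,-2],[40,9,13.3,-24.7,6.3,-3.1,-2],[40,9,10.7,-26.5,6.3,-3.1,-2],[40,7,7.9,-27.9,6.3,-3.1,-2]])

```text
clock: 13.5
position: [0.4645, 0.0473, 0.3782]
ee_rot: [-0.508, 1.18, 0.537]
force: [1.1, 0.2, -0.4]
width: 0.439
```

Call:
arm_command(motion=[[40,5,4.9,-28.8,6.3,-3.1,-2],[40,2,1.8,-29.3,6.3,-3.1,-2],[40,0,-1.4,-29.4,6.3,-3.1,-2],[40,-1.4,-4.7,-29,6.3,-3.1,-2],[40,-2.7,-8,-28.2,6.3,-3.1,-2]])

```text
clock: 14.12
position: [0.3658, -0.015, 0.3277]
ee_rot: [-0.125, 1.009, 0.186]
force: [1.4, 0.5, -0.2]
width: 0.433
```

Call:
arm_command(motion=[[26,0,0,0,0,0,0],[26,0,0,0,0,0,0]])

```text
clock: 14.38
position: [0.3693, -0.0159, 0.3295]
ee_rot: [-0.126, 1.003, 0.183]
force: [0.6, -0.2, 1.3]
width: 0.296
```

```bash
python3 - <<'E'
from h import *
s=arm.observe();p,R=pose();print(p,R.as_matrix(),s["joints"],s["force"],s["width"])
W,d=cloud();cv2.imwrite("pics/w6.png",d["frame"][...,::-1])
for t in("lid_bar","lid_hinge"):
    print(t,[(np.round(r["point"],3).tolist(),round(r["p"],2)) for r in pinpoint("wrist",t)[:5]])
np.save("W6.npy",W)
B=np.array([.4922,-.005,.108]);hx=np.array([np.cos(.117),np.sin(.117),0])
t=np.radians(55);x=hx*np.cos(t)-np.array([0,0,np.sin(t)]);z=hx*np.sin(t)+np.array([0,0,np.cos(t)])
rows(B,mk(x,z),2,.09)
E
```

```text
[ 0.3693 -0.0159  0.3295] [[ 0.5247 -0.2104  0.8248]
 [ 0.0946  0.9774  0.1891]
 [-0.846  -0.0212  0.5328]] [-0.1009  0.0024  0.0289  2.4769 -0.5063  0.117   0.6332] [ 0.5673 -0.2405  1.257 ] 0.2964102867375693
lid_bar [([0.494, -0.002, 0.11], 0.76)]
lid_hinge []
target [ 0.3504 -0.0217  0.312 ] dist 26.396282187584163 turn 6.342743570317981
[[2.1, -1.1, -13.0, 2.7, -1.4, -1.0], [1.8, -1.6, -13.0, 2.7, -1.4, -1.0]]
```

View pics/w6.png

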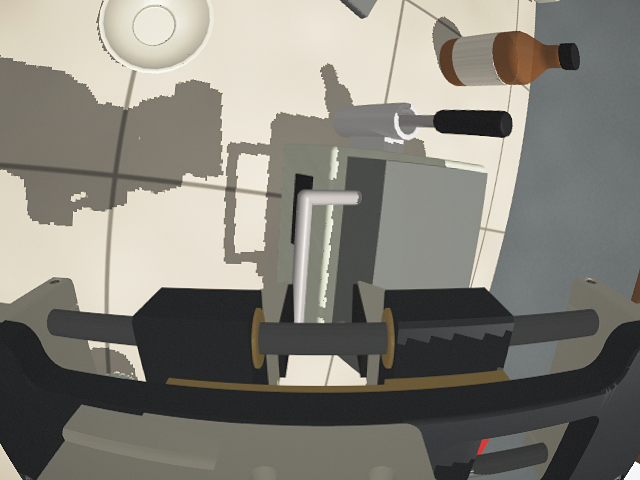

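The wrist view shows the bar's U at (305,200–285), arm to the lid at y≈198, and the probe standing in the well at (470,122). Joint 6 is at its lower stop, so I'll use a steeper tool. First I'll fit the bar from this cloud.

```bash
cat > plan.py <<'E'
from h import *
W=np.load("W6.npy")
q=W[205:280,296:316].reshape(-1,3)
q=q[(abs(q[:,2]-.108)<.012)&(abs(q[:,0]-.493)<.02)]
from scipy.optimize import least_squares
# horizontal cylinder r=5mm: x = x0 + k*y , z0
f=lambda s:np.hypot((q[:,0]-s[0]-s[1]*q[:,1])/np.hypot(1,s[1]),q[:,2]-s[2])-.005
s=least_squares(f,[.493,-.117,.108],loss="soft_l1",f_scale=.0007)
x0,k,z0=s.x;yaw=-np.arctan(k)
print(len(q),"yaw deg",np.degrees(yaw),"x at y=-.005",x0-k*.005,"z",z0,"rms",np.sqrt(np.mean(f(s.x)**2)),"y",q[:,1].min(),q[:,1].max())
m=(W[...,2]>.09)&(W[...,2]<.13)&(abs(W[...,0]-.5)<.04)&(abs(W[...,1])<.09)
print("y ends",np.percentile(W[m][:,1],[0,1,50,99,100]))
E
python3 - <<'E'
from plan import *
B=np.array([x0-k*.005,-.005,z0]);hx=np.array([np.cos(yaw),np.sin(yaw),0])
t=np.radians(68);x=hx*np.cos(t)-np.array([0,0,np.sin(t)]);z=hx*np.sin(t)+np.array([0,0,np.cos(t)])
rows(B,mk(x,z),4,.08)
E
```

```text
1027 yaw deg 7.247494114408283 x at y=-.005 0.4908446794222909 z 0.1080413366578599 rms 0.0005531281220108829 y -0.01088602799320737 0.03904825903212047
y ends [-0.053  -0.045   0.0241  0.0751  0.0784]
target [ 0.402  -0.0163  0.3296] dist 32.90911269307488 turn 11.440268364056111
[[4.2, -2.1, 6.8, 1.3, 2.6, -0.3], [3.9, -1.9, 7.0, 1.3, 2.6, -0.3], [3.6, -1.7, 7.2, 1.3, 2.6, -0.3], [3.3, -1.5, 7.4, 1.3, 2.6, -0.3]]
```

Call:
arm_command(motion=[[26,4,-2,7,1.3,2.6,-0.3],[26,4,-2,7,1.3,2.6,-0.3],[26,3.6,-1.7,7.2,1.3,2.6,-0.3],[26,3.3,-1.5,7.4,1.3,2.6,-0.3],[26,0,0,0,0,0,0]])

```text
clock: 15.15
position: [0.4026, -0.0162, 0.3297]
ee_rot: [-0.073, 1.188, 0.11]
force: [-0.9, 1.0, 0.1]
width: 0.285
```

```bash
python3 - <<'E'
from plan import *
p,R=pose();print(p,arm.observe()["joints"])
B=np.array([x0-k*.005,-.005,z0]);hx=np.array([np.cos(yaw),np.sin(yaw),0])
t=np.radians(68);x=hx*np.cos(t)-np.array([0,0,np.sin(t)]);z=hx*np.sin(t)+np.array([0,0,np.cos(t)])
P=rows(B,mk(x,z),1,.08);rows(B,mk(x,z),4,0,P)
E
```

```text
1027 yaw deg 7.247494114408283 x at y=-.005 0.4908446794222909 z 0.1080413366578599 rms 0.0005531281220108829 y -0.01088602799320737 0.03904825903212047
y ends [-0.053  -0.045   0.0241  0.0751  0.0784]
[ 0.4026 -0.0162  0.3297] [-0.148   0.0759  0.0671  2.3397 -0.0648  0.3463  0.0987]
target [ 0.402  -0.0163  0.3296] dist 0.6243382762992651 turn 0.23152035136191554
[[-0.1, -0.1, -0.6, -0.1, -0.2, -0.0]]
target [ 0.4318 -0.0125  0.2555] dist 80.00000000000003 turn 0.0
[[20.0, -0.0, 0.0, 0.0, 0.0, 0.0], [20.0, -0.0, 0.0, 0.0, 0.0, 0.0], [20.0, -0.0, 0.0, 0.0, 0.0, 0.0], [20.0, -0.0, 0.0, 0.0, 0.0, 0.0]]
```

Call:
arm_command(motion=[[26,20,0,-0.6,0,0,0],[26,20,0,0,0,0,0],[26,20,0,0,0,0,0],[26,10,0,0,0,0,0],[26,0,0,0,0,0,0]])

```text
clock: 15.78
position: [0.4266, -0.0137, 0.264]
ee_rot: [-0.072, 1.19, 0.109]
force: [0.1, 0.3, -0.6]
width: 0.281
```

Call:
arm_command(motion=[[26,9,0,0,0,0,0],[26,0,0,0,0,0,0]])

```text
clock: 16.02
position: [0.4302, -0.0134, 0.2559]
ee_rot: [-0.071, 1.189, 0.108]
force: [-0.6, -0.4, -0.3]
width: 0.283
```

```bash
python3 - <<'E'
from plan import *
s=arm.observe();p,R=pose();print(p,s["joints"],s["force"])
print("grasp pt",p+.159*R.as_matrix()[:,0])
d=get_image("wrist");cv2.imwrite("pics/w7.png",cv2.resize(d["frame"][160:400,160:480,::-1],(640,480)))
E
```

```text
1027 yaw deg 7.247494114408283 x at y=-.005 0.4908446794222909 z 0.1080413366578599 rms 0.0005531281220108829 y -0.01088602799320737 0.03904825903212047
y ends [-0.053  -0.045   0.0241  0.0751  0.0784]
[ 0.4302 -0.0134  0.2559] [-0.0935  0.2718  0.0084  2.3666 -0.1407  0.1246  0.1723] [-0.5614 -0.4077 -0.3302]
grasp pt [ 0.4887 -0.0059  0.1082]
```

View pics/w7.png

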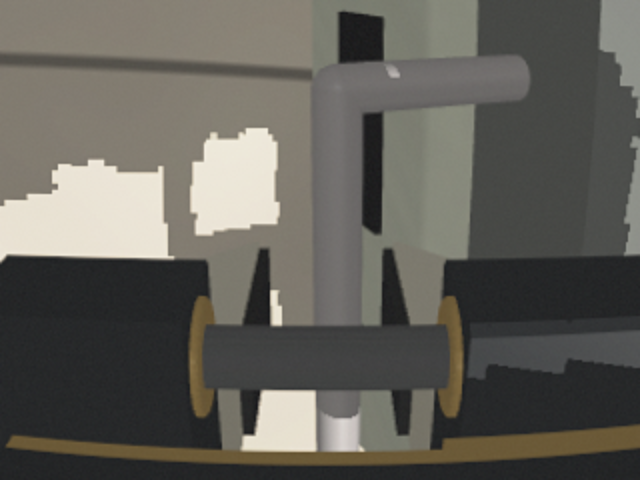

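The bar runs straight between the open pads, px ≈ (338,360) in the crop, about 2 mm off centre. I'll nudge over and close.

Call:
arm_command(motion=[[26,0.5,0,1.9,0,0,0],[26,0,0,0,0,0,0],[4,0,0,0,0,0,0],[4,0,0,0,0,0,0],[4,0,0,0,0,0,0]], newtons=20)

```text
clock: 16.7
position: [0.4325, -0.0131, 0.2565]
ee_rot: [-0.071, 1.188, 0.108]
force: [2.1, 0.4, 0.4]
width: 0.099
```

Call:
arm_command(motion=[[4,0,0,0,0,0,0],[4,0,0,0,0,0,0]])

```text
clock: 16.95
position: [0.4325, -0.0131, 0.2565]
ee_rot: [-0.071, 1.188, 0.108]
force: [3.8, -0.2, 1.1]
width: 0.1
```

```bash
cat > lid.py <<'E'
from h import *
yaw=np.radians(7.25);hx=np.array([np.cos(yaw),np.sin(yaw),0]);hy=np.array([-np.sin(yaw),np.cos(yaw),0])
def gp():
    p,R=pose();return p+.159*R.as_matrix()[:,0]
def ang(H):  # lid angle from the grasp point
    v=gp()-H;return np.arctan2(v[2],-(v@hx))-np.arctan2(.016,.167)
def swing(H,dlid,dtool,n=5,P=None):
    p,R=P or pose();g=p+.159*R.as_matrix()[:,0];v=g-H;out=[]
    for i in range(n):
        v=Ro.from_rotvec(hy*dlid/n).apply(v); R2=Ro.from_rotvec(hy*dtool/n)*R
        t=H+v-.159*R2.as_matrix()[:,0]
        out.append(np.r_[R.inv().apply(t-p)*1000,(R.inv()*R2).as_rotvec(degrees=True)]);p,R=t,R2
    print(np.round(out,1).tolist());return p,R
E
python3 - <<'E'
from lid import *
s=arm.observe();g=gp();print(g,s["force"],s["width"],s["joints"])
H=g+.167*hx-[0,0,.016];print("H",H);np.save("H.npy",H)
P=swing(H,.2,.18);P=swing(H,.4,.33,5,P)
E
```

```text
[ 0.4912 -0.0057  0.1089] [ 3.8075 -0.1528  1.1372] 0.10019049958397037 [-0.0948  0.2732  0.0098  2.3617 -0.1403  0.1271  0.1717]
H [0.6568 0.0154 0.0929]
[[-5.8, 0.0, 8.9, -0.0, 2.1, -0.0], [-5.8, 0.0, 8.9, -0.0, 2.1, -0.0], [-5.8, 0.0, 9.0, -0.0, 2.1, -0.0], [-5.8, 0.0, 9.0, -0.0, 2.1, -0.0], [-5.7, 0.0, 9.0, -0.0, 2.1, -0.0]]
[[-11.2, 0.1, 17.3, -0.0, 3.8, -0.0], [-11.1, 0.1, 17.5, -0.0, 3.8, -0.0], [-11.0, 0.1, 17.7, -0.0, 3.8, -0.0], [-10.9, 0.1, 17.8, -0.0, 3.8, -0.0], [-10.8, 0.1, 18.0, -0.0, 3.8, -0.0]]
```

Call:
arm_command(motion=[[4,-5.8,0,8.9,0,2.1,0],[4,-5.8,0,8.9,0,2.1,0],[4,-5.8,0,9,0,2.1,0],[4,-5.8,0,9,0,2.1,0],[4,-5.7,0,9,0,2.1,0]])

```text
clock: 17.58
position: [0.4668, -0.0089, 0.2978]
ee_rot: [-0.083, 1.371, 0.104]
force: [7.9, 2.1, -5.0]
width: 0.1
```

```bash
python3 - <<'E'
from lid import *
s=arm.observe();H=np.load("H.npy");g=gp();v=g-H;print("ang",ang(H),"r",np.hypot(v@hx,v[2]),v@hy,s["force"],s["ft_torque"],s["width"],s["joints"])
P=swing(H,.35,.28);P=swing(H,.35,.28,5,P)
E
```

```text
ang 0.2006564698395274 r 0.16768391354485662 -1.1560393403330174e-05 [ 7.9369  2.0626 -4.9827] [ 0.1857 -1.1974  0.0581] 0.10034073566207659 [-0.1855  0.2639  0.1121  2.1702 -0.0797  0.5128  0.1077]
[[-9.9, 0.1, 14.8, 0.0, 3.2, -0.0], [-9.8, 0.1, 15.0, 0.0, 3.2, -0.0], [-9.7, 0.1, 15.1, 0.0, 3.2, -0.0], [-9.6, 0.1, 15.2, 0.0, 3.2, -0.0], [-9.5, 0.1, 15.4, 0.0, 3.2, -0.0]]
[[-9.4, 0.1, 15.5, 0.0, 3.2, -0.0], [-9.4, 0.1, 15.6, 0.0, 3.2, -0.0], [-9.3, 0.1, 15.8, 0.0, 3.2, -0.0], [-9.2, 0.1, 15.9, 0.0, 3.2, -0.0], [-9.1, 0.1, 16.0, 0.0, 3.2, -0.0]]
```

Call:
arm_command(motion=[[4,-9.9,0.1,14.8,0,3.2,0],[4,-9.8,0.1,15,0,3.2,0],[4,-9.7,0.1,15.1,0,3.2,0],[4,-9.6,0.1,15.2,0,3.2,0],[4,-9.5,0.1,15.4,0,3.2,0]])

```text
clock: 18.2
position: [0.5367, -0.0001, 0.3515]
ee_rot: [-0.1, 1.653, 0.094]
force: [8.7, -0.7, -8.6]
width: 0.102
```

```bash
python3 - <<'E'
from lid import *
s=arm.observe();H=np.load("H.npy");g=gp();v=g-H;print("ang",ang(H),"r",np.hypot(v@hx,v[2]),v@hy,s["force"],s["ft_torque"],s["width"],s["joints"])
get_image("scene");print([(np.round(r["point"],3).tolist(),round(r["p"],2)) for r in pinpoint("scene","lid_bar")[:2]],g)
P=swing(H,.35,.28)
E
```

```text
ang 0.5448321322638503 r 0.16766350156335194 8.3381960385982e-05 [ 8.7375 -0.6761 -8.6081] [-0.1096 -1.7537  0.0522] 0.10177938180614031 [-0.2089  0.3695  0.1455  1.8293 -0.0579  1.0312  0.083 ]
[([0.523, -0.001, 0.189], 0.56)] [ 0.5234 -0.0015  0.1931]
[[-9.5, 0.1, 15.4, 0.0, 3.2, -0.0], [-9.4, 0.1, 15.6, 0.0, 3.2, -0.0], [-9.3, 0.1, 15.7, 0.0, 3.2, -0.0], [-9.2, 0.1, 15.8, 0.0, 3.2, -0.0], [-9.1, 0.1, 16.0, 0.0, 3.2, -0.0]]
```

Call:
arm_command(motion=[[4,-9.5,0.1,15.2,0,3.2,0],[4,-9.3,0.1,15.5,0,3.2,0],[4,-9.1,0.1,15.7,0,3.2,0],[4,-9,0.1,15.8,0,3.2,0],[4,-9,0.1,16,0,3.2,0]])

```text
clock: 18.92
position: [0.6201, 0.0104, 0.3805]
ee_rot: [-0.116, 1.933, 0.083]
force: [0.4, -1.1, -4.4]
width: 0.102
```

```bash
python3 - <<'E'
from lid import *
s=arm.observe();H=np.load("H.npy");g=gp();v=g-H;a=ang(H);print("ang",a,"r",np.hypot(v@hx,v[2]),v@hy,s["force"],s["ft_torque"],s["width"],s["joints"])
P=swing(H,(1.21-a)*.75,.17,5)
E
```

```text
ang 0.8819631860831979 r 0.16773111609494443 0.00020870943724150338 [ 0.4078 -1.1075 -4.3944] [-0.193  -0.7648  0.0862] 0.10152766494135793 [-0.2072  0.5678  0.1666  1.4545 -0.0656  1.4908  0.0893]
[[-6.5, 0.1, 10.3, 0.0, 1.9, -0.0], [-6.5, 0.1, 10.4, 0.0, 1.9, -0.0], [-6.4, 0.1, 10.5, 0.0, 1.9, -0.0], [-6.3, 0.1, 10.6, 0.0, 1.9, -0.0], [-6.2, 0.1, 10.7, 0.0, 1.9, -0.0]]
```

Call:
arm_command(motion=[[4,-6.5,0.1,10.3,0,1.9,0],[4,-6.5,0.1,10.4,0,1.9,0],[4,-6.4,0.1,10.5,0,1.9,0],[4,-6.3,0.1,10.6,0,1.9,0],[4,-6.2,0.1,10.7,0,1.9,0]])

```text
clock: 19.55
position: [0.6802, 0.0181, 0.3881]
ee_rot: [-0.126, 2.099, 0.075]
force: [-2.3, -0.8, 3.9]
width: 0.099
```

Call:
arm_command(motion=[[4,0,0,0,0,0,0]])

```text
clock: 19.68
position: [0.6803, 0.0181, 0.3881]
ee_rot: [-0.127, 2.099, 0.075]
force: [-3.1, -0.5, 5.3]
width: 0.099
```

```bash
python3 - <<'E'
from lid import *
s=arm.observe();H=np.load("H.npy");g=gp();v=g-H;a=ang(H);print("ang",a,"r",np.hypot(v@hx,v[2]),v@hy,s["force"],s["ft_torque"],s["width"],s["joints"])
for c in("scene","top","wrist"):
    get_image(c);print(c,[(np.round(r["point"],3).tolist(),round(r["p"],2)) for t in("lid_bar","lid_hinge") for r in pinpoint(c,t)[:2]])
print(g)
P=swing(H,(1.21-a),.06,3)
E
```

```text
ang 1.1293842177693338 r 0.1680208705177432 0.0003147813644863641 [-3.1135 -0.4705  5.3471] [-0.304   0.7063  0.1042] 0.09937488441056389 [-0.1977  0.7277  0.1794  1.1784 -0.076   1.7749  0.0958]
scene [([0.657, 0.016, 0.092], 0.8)]
top [([0.602, 0.009, 0.253], 0.8), ([0.658, 0.014, 0.092], 0.37), ([0.572, 0.116, 0.014], 0.68)]
wrist [([0.603, 0.01, 0.248], 0.84), ([0.573, 0.119, 0.017], 0.59)]
[0.6003 0.0085 0.251 ]
[[-3.4, 0.0, 6.1, 0.0, 1.1, -0.0], [-3.4, 0.0, 6.2, 0.0, 1.1, -0.0], [-3.3, 0.0, 6.2, 0.0, 1.1, -0.0]]
```

Call:
arm_command(motion=[[4,-3.3,0,6.1,0,1.1,0],[4,-3.4,0,6,0,1.1,0],[4,-3.3,0,6,0,1.1,0],[4,0,0,0,0,0,0],[4,0,0,0,0,0,0]])

```text
clock: 20.75
position: [0.7019, 0.021, 0.388]
ee_rot: [-0.131, 2.154, 0.072]
force: [-2.3, -4.2, 6.5]
width: 0.095
```

```bash
python3 - <<'E'
from lid import *
s=arm.observe();H=np.load("H.npy");g=gp();v=g-H;a=ang(H);print("ang",a,"r",np.hypot(v@hx,v[2]),v@hy,s["force"],s["ft_torque"],s["width"],s["joints"],g)
for c in("scene","top","wrist"):
    d=get_image(c);cv2.imwrite(f"pics/{c}8.png",d["frame"][...,::-1])
    print(c,[(t,np.round(r["point"],3).tolist(),round(r["p"],2)) for t in("lid_bar","probe_center") for r in pinpoint(c,t)[:2] if r["point"][2]>.05])
for c,ts in(("top",("dish","soap","jar","beaker")),("scene",("jug","beaker","dish","soap","jar"))):
    print(c,[(t,np.round(r["point"],3).tolist()) for t in ts for r in pinpoint(c,t)[:1]])
# lid front/bar from wrist depth: bar cylinder points
W,d=cloud();np.save("W8.npy",W)
L=(W-H)@np.c_[hx,hy,[0,0,1]];m=(np.hypot(L[...,0],L[...,2])>.155)&(np.hypot(L[...,0],L[...,2])<.18)&(abs(L[...,1])<.05)&(abs(L[...,1])>.015)&(L[...,2]>.12)
print("bar px",m.sum(),np.median(L[m],0) if m.any() else 0)
b=cv2.imread("pics/scene8.png")[60:330,150:470];a_=cv2.imread("pics/wrist8.png")
cv2.imwrite("pics/m8.png",np.hstack([cv2.resize(a_,(400,300)),cv2.resize(b,(400,337))[:300]]))
E
```

```text
ang 1.2193922152418581 r 0.16815271066106502 0.0004421221621050805 [-2.3358 -4.1566  6.4687] [-0.7205  0.6699  0.3716] 0.09504467001196198 [-0.1929  0.79    0.1838  1.0723 -0.0806  1.874   0.098 ] [0.6146 0.0105 0.2556]
scene [('probe_center', [0.576, 0.12, 0.101], 0.79)]
top [('lid_bar', [0.615, 0.008, 0.256], 0.71)]
wrist [('lid_bar', [0.616, 0.011, 0.253], 0.62)]
top [('dish', [0.377, 0.159, 0.003]), ('soap', [0.724, 0.246, 0.001]), ('jar', [0.759, -0.228, -0.0]), ('beaker', [0.376, 0.157, 0.004])]
scene [('jug', [0.499, -0.307, -0.002]), ('beaker', [0.376, -0.169, 0.003]), ('dish', [0.378, 0.155, -0.001]), ('soap', [0.728, 0.245, -0.001]), ('jar', [0.756, -0.227, 0.0])]
bar px 5093 [-0.0393  0.0294  0.1648]
```

View pics/m8.png

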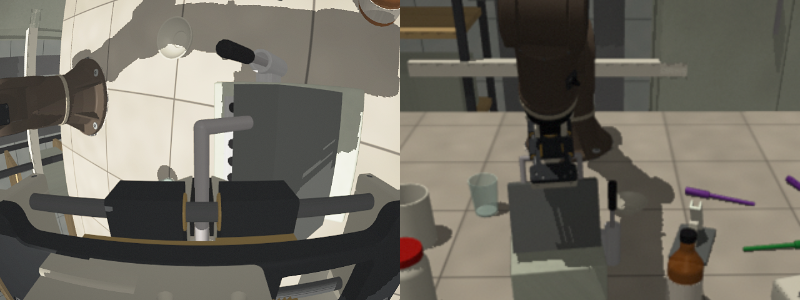

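The bar sits between the pads with the lid nearly upright, and the probe is still in the well. I'll check the angle independently by fitting the lid's face from the scene camera's depth.

```bash
python3 - <<'E'
from lid import *
H=np.load("H.npy")
d=get_image("scene");K=d["K"];v,u=np.mgrid[:480,:640];Z=d["range_z"]
X=np.stack([(u-K[0,2])/K[0,0]*Z,(v-K[1,2])/K[1,1]*Z,Z],-1)@Ro.from_rotvec(d["rotation"]).as_matrix().T+d["origin"]
L=(X-H)@np.c_[hx,hy,[0,0,1]]
m=(abs(L[...,1])<.06)&(L[...,2]>.02)&(L[...,2]<.10)&(abs(L[...,0])<.08);q=L[m]
for _ in range(4):
    c=q.mean(0);n=np.linalg.svd(q-c,full_matrices=False)[2][2];n*=np.sign(n[0]);r=(q-c)@n;q=q[abs(r)<max(2.5*r.std(),.001)]
print(len(q),n,r.std(),"theta",np.arctan2(n[0],n[2]),"yaw err",np.degrees(np.arctan2(n[1],n[0])))
W=np.load("W8.npy");L=(W-H)@np.c_[hx,hy,[0,0,1]]
from scipy.optimize import least_squares
m=(abs(L[...,0]+.042)<.015)&(abs(L[...,2]-.162)<.015)&(L[...,1]>.016)&(L[...,1]<.042);q=L[m]
s=least_squares(lambda x:np.hypot(q[:,0]-x[0],q[:,2]-x[1])-.005,[-.042,.160],loss="soft_l1",f_scale=.0007).x
print("bar",len(q),s,np.hypot(*s),"theta",np.arctan2(s[1],-s[0])-np.arctan2(.016,.167))
s=arm.observe();print(s["force"],gp(),ang(H))
E
```

```text
2044 [0.936  0.0017 0.3521] 0.0017392632335492969 theta 1.211005648164153 yaw err 0.10658272231737494
bar 1550 [-0.0443  0.1608] 0.16675906524781972 theta 1.2065033759658814
[-1.9519 -3.1816  4.9893] [0.6145 0.0105 0.2556] 1.2191688341366216
```

```bash
python3 -c "
from cell import arm
print(arm.sign_off(),arm.observe()['clock'])"
```

```text
the job is handed in; nothing more can be done
the job is handed in; nothing more can be done
```

The probe stands tip down in the well, released, and the gripper is holding the lid by its bar at its balance point. I handed the job in at about 21 s, well under the 66 s limit.

- **Probe:** I pressed it to the bottom of the well, which showed as a 4–12 N contact force, then let go. Its top measured z = 0.186 m, against 0.185 m expected when fully in. After the lid was raised, the scene camera still showed it in the well.
- **Lid:** the target is 1.21 rad. The three checks agree to about 0.013 rad:
  - 1.211 from the lid's face in the scene camera
  - 1.207 from the bar in the wrist camera
  - 1.219 from the arm's own pose
- **Forces:** the readings I took stayed below 13 N. The last one was about 6 N of steady force while holding the lid.
- **Bystanders:** in the last pictures the jug, beaker, dish, bottle and jar were within about 5 mm of their first positions, which is about what the networks can resolve.

Two things did not go cleanly:
- **Joint 6:** on the first approach to the bar it reached its lower stop, reading 0.117 against a stated limit of 0.12. I re-approached with a steeper tool, and it stayed inside its range after that.
- **False detections:** the networks named some wrong objects, for example a "beaker" at the dish and a "hinge" at the well. I discarded those against the pictures and depth.

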